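Move a drained circuit board from the drip rail to the drying rail

TASK

The washed circuit board in the yellow-tabbed hanger has drained. Work that hanger off the drip rail, lifting its closed eye over the upturned end stop, and pass it over the end stop of the drying rail in the same way. Hang it there in front of the board already drying, with a clear gap of about 2 cm between the two hangers so that air can pass, then let go; go gently, drop nothing, and leave the other two boards where they hang.

Things in the scene. Friction and masses are not known exactly. Their poses are not given: they have to be found in the camera images.
- drained_hanger: hanger to move: white plastic, yellow grip tab, green L-shaped circuit board clipped below; about 90 g; foremost (nearest the robot) on the drip rail. Origin on the rail's axis as it hangs, x along the rail (+x to the post), z up. Under the eye: clip (10 mm thick along x), then the board, up to 56 mm wide (y) and 8 mm thick, down to z = -112 mm. Hangers are 12 mm thick along x at most
- drained_tab (a point): middle of the yellow tab's block, 28 mm above the hanger's origin; same axes. The tab is 12 mm along x, 26 mm along y, 34 mm high (z from 17 mm below to 17 mm above this point), free beside and above. Gripped across the 26 mm width, the fingers stay out of the gaps between hangers
- drained_eye (a point): middle of the closed eye round the rail, 14 mm under the hanger's origin. Frame 8 mm thick along x, 30 mm wide outside; opening 22 mm wide, floor 32 mm under the origin; roof an upside-down V (30 degree slopes, inner peak 4.6 mm above the origin) resting on the rail. Raised 14 to 27 mm above hanging height (best 21) and within 6 mm sideways, the eye clears the end stop
- wet_hanger: like hanger, grey tab, blue board, still dripping; behind the first on the drip rail, 45 to 95 mm nearer the post; stays. Origin on the rail's axis, x along the rail
- dry_hanger: like hanger, grey tab, black board, already on the drying rail near its post; stays. Origin on the rail's axis, x along the rail. 2 cm of clear gap puts the two hangers' origins 32 mm apart
- drip_stand: drip stand, fixed: dark base plate 195 x 112 mm carrying an open steel drip tray (rim 26 mm high). Origin: centre of the base on the worktop, z up, x toward the post. Post 8 mm thick at x = +85 mm, bending forward into a round 8 mm rail along x at y = 0, z = 150 mm (axis), straight from x = +55 to -70 mm. On the left or the right of the drying stand
- dry_stand: drying stand, fixed: white base plate 195 x 112 mm with low drain ribs, no tray. Origin: centre of the base on the worktop, z up, x toward the post. Post and rail as on the drip stand: rail 8 mm thick along x at y = 0, z = 150 mm (axis), straight from x = +55 to -70 mm
- drip_stand_stop (a point): on the drip rail's axis at the end stop (stand frame x = -70, y = 0, z = 150 mm), axes as the stand. Here the free rail end, facing the robot, turns straight up: 8 mm thick, its top 16 mm above this point
- dry_stand_stop (a point): the same point on the drying rail: on its axis at the end stop (stand frame x = -70, y = 0, z = 150 mm), axes as the stand; 8 mm thick, its top 16 mm above this point

How it is judged:
By the outcome, as a careful person would: the job done as asked, in the order asked, and still so for the second after the job is handed in, with the robot touching nothing.
It also fails if it takes over 51 s, if anything falls off the work surface, if the arm or the gripper's body presses on something with over 40 N, if the wrist force passes 120 N, or if a joint passes its speed limit or range.

ROBOT

A 6-joint arm with a two-finger parallel gripper is mounted at the origin on a cart in front of the work surface, level with it; the furniture and walls round the work are solid. World frame = base frame: x ahead of the robot, y to its left, z up, the work surface at z = 0. Lengths are in m, angles in rad, forces in N, time in s.
With the tool pointing down it reaches from about 0.325 to 0.9 m from the base axis. Payload 6.1 kg.
Tool frame: the origin (TCP) lies between the finger pads; the fingertips stand 17 mm ahead of it and the grasp point (between the pads) lies 2 mm behind it (manip.tip_extent is the distance from the TCP to the fingertips, in m); z points along the fingers, x is the direction in which the jaws open and shut, and the axes are right-handed (so a half turn about z gives the same grasp; the last joint's range is limited). The gripper opens to 87 mm and grips with 3 to 60 N. Pads are 19 mm wide; open, the fingers measure 117 mm over their backs; the gripper's body (75 mm by 190 mm) begins 51 mm behind the grasp point.
Start: joints at [1.039, 0.22, 1.526, -0, 1.395, -0.126], TCP at [0.247, 0.574, 0.24] pointing down, gripper open.
Joint ranges: [-2.98, 2.98], [-0.91, 2.08], [0.09, 2.57], [-1.24, 4.39], [0.2, 2.65], [-2.68, 2.68]. Speed limits (rad/s): [2.57, 2.57, 3.01, 3.14, 3.14, 3.14].

INTERFACE

Orientations are given as a unit quaternion [x, y, z, w].
In Python, from cell import manip gives the robot as it stands.
- The arm moves only by the tool send_rows, never from a script. Its argument "moves" is text: rows parted by semicolons, each of 6 numbers parted by spaces: the shift along the tool's x, y, z in m, then the turn, a rotation vector about the tool's x, y, z in rad. In form: tx ty tz ax ay az; .... A call has 1 to 10 rows; each row is the pose to reach, as a shift and turn from the pose commanded when the call began, along the tool's axes at that moment; what a row does not reach only later rows make up. A row lasts 1/8 s, in which the tool goes at most 62.5 mm and 10.7 degrees, less where a joint would pass 70% of its speed; a pose out of reach is approached as far as the arm can. A call with a gripper value outside its range is refused whole. "grip" is the opening, from 0 (shut) to 1 (fully open), set as the call begins (left out, the last holds). The fingers move at their own pace and stop on an object; "force" is the grip in N (left out, the last holds). Time passes only in rows, so rows that repeat a pose let the fingers close. It gives the time, the measured TCP pose, the force and the opening at its end, in the units of the state.
- manip.sense(): the state, without advancing time (a new reading comes with each control period).
- manip.grab_frame(name): name is "scene" or "top" or "wrist"; returns a dict with "frame" (384x512x3 uint8, red, green, blue), "z_map" (384x512 float32, m along the optical axis (not along the pixel's ray), 0 where there is no reading), "fov_y" (degrees; the focal length in pixels is half the picture's height over the tangent of half this angle, whatever the lens; pixels are square), "cx", "cy" (the principal point, pixels), "k1" (the pictures are not rectified: a ray, as slopes to the right and down, at radius r is drawn at 1 + k1 r^2 times it, then the intrinsics apply), "extrinsics" (4x4, takes a point from camera to world coordinates). Camera axes: x right, y down, z forward; pixel columns grow to the right and rows downward; lengths in m; the calibration is good to about 2 mm. A picture is of the moment at which its call begins.
- manip.job_done(): hands the job in, once; it reports no verdict.
The state is a dict: "clock": time; "joint_pos": joint angles; "dq": joint speeds; "tau": joint torques, N m; "eef_pos": TCP position; "tool_rot": TCP orientation; "force": force on the tool from outside, world axes, zero at the start; "torque": the same for the moment, N m; "opening": opening from 0.0 (shut) to 1.0 (fully open).
Only numpy, scipy, OpenCV 4.12 (cv2) and the standard library are available. Lean on these libraries where they do the work, as an engineer would, in place of code of your own. Each camera call takes 0.05 s, during which the arm holds its last target.

## Working session

There is one attempt and no reset: what is moved stays moved. The work goes in short steps, Python scripts to look and compute and a tool call to move; the robot and the scene stay as the last step left them, time stands still between calls to the robot, and variables do not carry over. Pictures are saved under pics/ and viewed, and the job is handed in when it is done.

Besides the shell and the picture viewer there is one more tool, called as name(argument=value, ...) on one line, values as JSON. send_rows: Moves the arm, as the interface text tells. Its arguments: {"type":"object","properties":{"moves":{"type":"string"},"grip":{"type":"number"},"force":{"type":"number"}},"required":["moves"]}

```bash
ls; mkdir -p pics; cat > h.py <<'E'
import numpy as np, cv2, pickle
from cell import manip
def grab(n,save):
    f=manip.grab_frame(n); pickle.dump(f,open(f'pics/{save}.pkl','wb'))
    cv2.imwrite(f'pics/{save}.png',cv2.cvtColor(f['frame'],cv2.COLOR_RGB2BGR)); return f
def K(f):
    F=f['frame'].shape[0]/2/np.tan(np.radians(f['fov_y'])/2); return F
def pts(f):
    F=K(f); h,w=f['z_map'].shape
    u,v=np.meshgrid(np.arange(w),np.arange(h))
    x=(u-f['cx'])/F; y=(v-f['cy'])/F
    return ray2(f,x,y,f['z_map'])
def ray2(f,xd,yd,z):
    rd=np.hypot(xd,yd); r=rd.copy() if hasattr(rd,'copy') else rd
    for _ in range(20): r=rd/(1+f['k1']*r*r)
    s=np.where(rd>0,r/np.maximum(rd,1e-9),1)
    P=np.stack([xd*s*z,yd*s*z,z],-1); E=np.array(f['extrinsics'])
    return P@E[:3,:3].T+E[:3,3]
def proj(f,p):
    E=np.array(f['extrinsics']); c=(np.asarray(p)-E[:3,3])@E[:3,:3]
    s=c[...,:2]/c[...,2:]; r2=(s**2).sum(-1,keepdims=True)
    return s*(1+f['k1']*r2)*K(f)+[f['cx'],f['cy']]
def crop(f,u0,v0,u1,v1,k,save):
    im=cv2.cvtColor(f['frame'][v0:v1,u0:u1],cv2.COLOR_RGB2BGR)
    cv2.imwrite(f'pics/{save}.png',cv2.resize(im,None,fx=k,fy=k,interpolation=cv2.INTER_CUBIC))
E
python3 - <<'E'
from h import *
for n in ['scene','top','wrist']:
    f=grab(n,n+'0'); print(n,f['fov_y'],f['cx'],f['cy'],f['k1'],np.round(f['extrinsics'],3).tolist())
print(manip.sense())
E
```

```text
pics
scene 57.94116447620385 259.8115094922058 190.42204068122692 -0.055898410850753304 [[0.713, -0.417, 0.564, -0.002], [-0.701, -0.42, 0.576, -0.538], [-0.003, -0.806, -0.592, 0.622], [0.0, 0.0, 0.0, 1.0]]
top 56.041012175846575 249.06022760579242 192.86287090095286 -0.05210283745985343 [[-0.02, -0.983, 0.182, 0.313], [-1.0, 0.016, -0.025, -0.029], [0.021, -0.182, -0.983, 0.996], [0.0, 0.0, 0.0, 1.0]]
wrist 60.40654028241666 255.39989926021684 187.2217476624133 -0.04653095566476525 [[0.394, 0.883, 0.254, 0.177], [0.919, -0.378, -0.11, 0.604], [-0.001, 0.277, -0.961, 0.383], [0.0, 0.0, 0.0, 1.0]]
{'clock': 0.15, 'joint_pos': array([ 1.03891295e+00,  2.21051453e-01,  1.52730490e+00,  1.92094600e-05,
        1.39465810e+00, -1.26118292e-01]), 'dq': array([ 0.00042032, -0.0021132 , -0.00310696, -0.0020995 ,  0.00014907,
        0.00011118]), 'tau': array([ 3.72635486e-04, -4.95194113e+01, -3.87881327e+01,  6.99515571e-02,
        5.31690626e-02, -4.54611563e-05]), 'eef_pos': array([0.24649592, 0.57388395, 0.23870748]), 'tool_rot': array([ 8.35082102e-01,  5.50124875e-01, -6.42301425e-04,  3.04817537e-04]), 'force': array([ 0.12793513,  0.30173527, -1.11725029]), 'torque': array([ 0.02529773,  0.03867355, -0.00603454]), 'opening': 1.0014029083124294}
```

View pics/scene0.png

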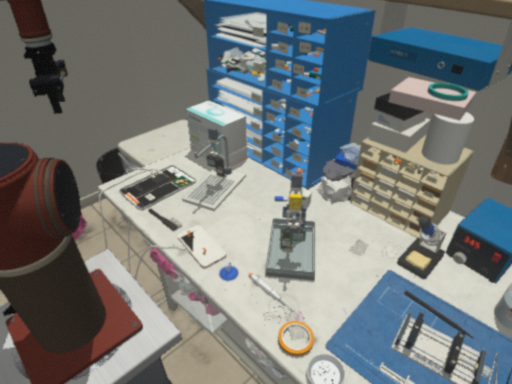

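View pics/top0.png

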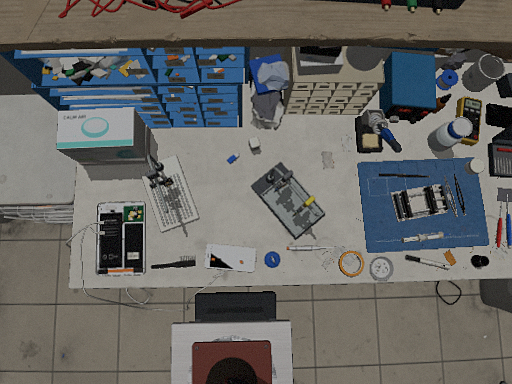

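View pics/wrist0.png

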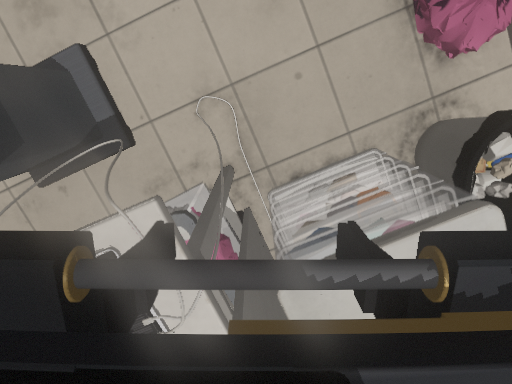

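The top view shows the drip stand at about (288,200), with its yellow tab at (309,200). The white drying stand is at about (172,195), with its hanger at (157,177). I'll enlarge both.

```bash
python3 - <<'E'
from h import *
L=lambda n:pickle.load(open(f'pics/{n}.pkl','rb'))
t=L('top0'); s=L('scene0')
crop(t,245,155,335,245,8,'td'); crop(t,130,145,220,245,6,'ty')
crop(s,240,160,340,290,5,'sd'); crop(s,165,120,265,220,6,'sy')
E
```

```text
(no output)
```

View pics/td.png

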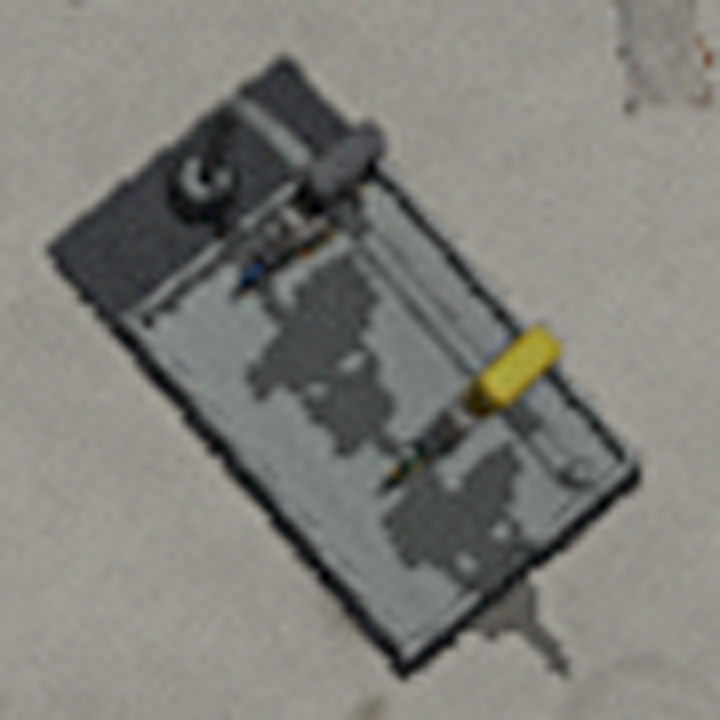

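View pics/ty.png

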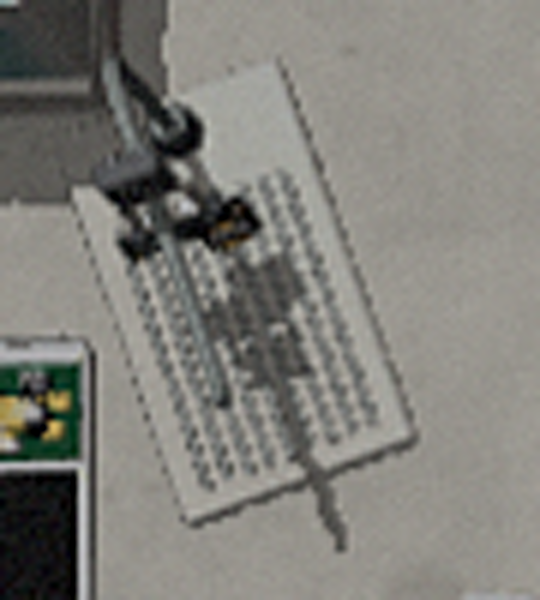

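View pics/sd.png

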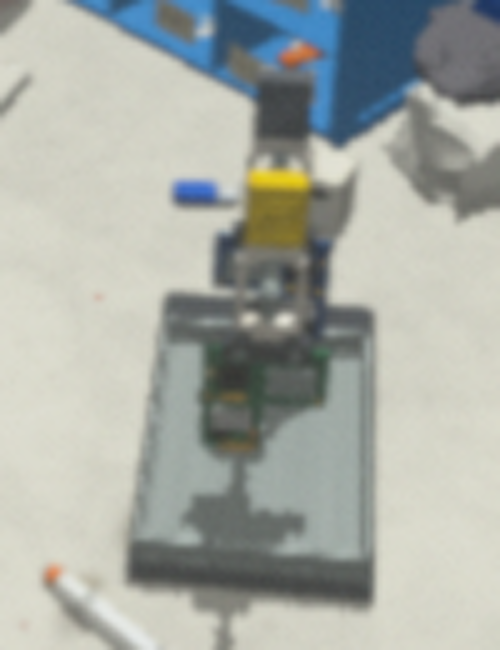

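View pics/sy.png

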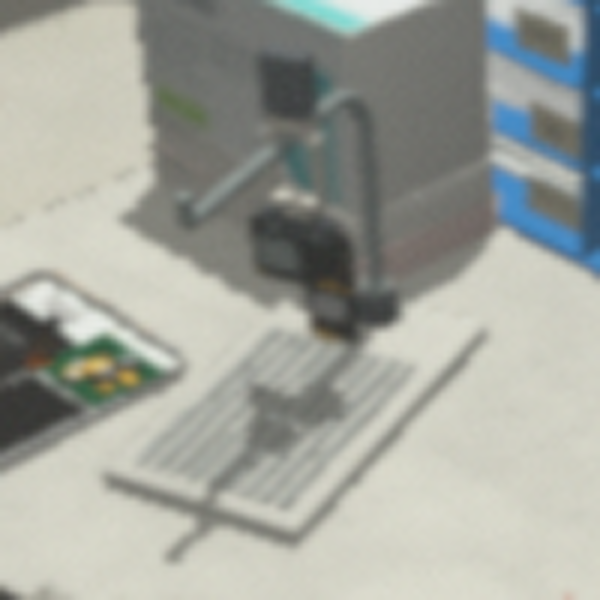

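```bash
python3 - <<'E'
from h import *
L=lambda n:pickle.load(open(f'pics/{n}.pkl','rb'))
for cam,bx in (('top0',[(245,155,335,245),(130,145,220,245)]),('scene0',[(275,165,320,290),(190,125,250,220)])):
    f=L(cam); P=pts(f)
    for u0,v0,u1,v1 in bx:
        p=P[v0:v1,u0:u1]
        base=p.reshape(-1,3)
        print(cam,'table z', np.round(np.median(base[:,2]),4))
        m=(p[...,2]>0.12)&(p[...,2]<0.21)
        vv,uu=np.nonzero(m)
        q=p[m]; c=f['frame'][v0:v1,u0:u1][m]
        o=np.argsort(q[:,0])
        for i in o[::max(1,len(o)//45)]: print(uu[i]+u0,vv[i]+v0,np.round(q[i],3),c[i])
E
```

```text
top0 table z 0.0021
317 215 [ 0.411 -0.207  0.167] [60 61 64]
317 213 [ 0.416 -0.207  0.168] [109 115 112]
313 212 [ 0.42  -0.2    0.155] [96 98 97]
311 211 [ 0.423 -0.197  0.15 ] [93 97 96]
313 209 [ 0.428 -0.201  0.151] [102 106 105]
307 205 [ 0.432 -0.18   0.192] [98 80 12]
309 207 [ 0.432 -0.192  0.153] [62 61 63]
308 204 [ 0.434 -0.182  0.194] [161 141  49]
300 208 [ 0.435 -0.175  0.122] [51 49 47]
307 203 [ 0.436 -0.18   0.195] [174 164  66]
309 205 [ 0.437 -0.192  0.155] [75 69 56]
308 202 [ 0.438 -0.182  0.193] [161 154  57]
309 204 [ 0.44  -0.193  0.151] [118  99  38]
306 200 [ 0.442 -0.177  0.197] [112 101  59]
312 199 [ 0.445 -0.191  0.195] [167 158  59]
313 198 [ 0.447 -0.194  0.196] [166 155  49]
304 200 [ 0.449 -0.18   0.158] [123 131 132]
309 197 [ 0.45  -0.185  0.192] [92 80 40]
311 195 [ 0.454 -0.19   0.195] [145 140 127]
300 197 [ 0.457 -0.172  0.152] [91 97 95]
299 195 [ 0.462 -0.169  0.154] [109 110 110]
297 193 [ 0.467 -0.165  0.152] [ 97 102  98]
298 191 [ 0.471 -0.167  0.154] [106 110 107]
294 189 [ 0.476 -0.157  0.156] [115 123 117]
294 187 [ 0.48  -0.157  0.1
[... 6278 characters left out ...]
1 0.253 0.132] [ 96 107 104]
215 127 [0.591 0.267 0.141] [115 116 115]
223 127 [0.592 0.228 0.154] [123 124 118]
223 125 [0.595 0.231 0.159] [160 181 173]
225 131 [0.6   0.229 0.137] [119 119 115]
226 133 [0.603 0.229 0.129] [117 118 113]
227 135 [0.608 0.231 0.12 ] [119 119 114]
228 132 [0.613 0.232 0.128] [119 120 115]
229 130 [0.618 0.232 0.134] [117 118 113]
230 132 [0.622 0.233 0.125] [116 116 111]
232 130 [0.63  0.231 0.13 ] [116 118 113]
233 132 [0.634 0.232 0.121] [114 115 110]
235 125 [0.641 0.229 0.144] [117 117 113]
236 128 [0.647 0.232 0.13 ] [114 113 110]
238 126 [0.657 0.233 0.134] [114 115 111]
241 128 [0.667 0.231 0.124] [112 113 109]
244 125 [0.682 0.233 0.129] [109 111 107]
```

```bash
cat > fit.py <<'E'
from h import *
from scipy.optimize import least_squares
L=lambda n:pickle.load(open(f'pics/{n}.pkl','rb'))
def cloud(f):
    return pts(f).reshape(-1,3), f['frame'].reshape(-1,3).astype(int)
def tabpose(P,lo=.165):
    # top face centre
    q=P[P[:,2]>.188]; return cv2.minAreaRect((q[:,:2]*1000).astype(np.float32)), np.round(q.mean(0),4), len(q)
E
python3 - <<'E'
from fit import *
for cam in ('top0','scene0'):
    f=L(cam); P,C=cloud(f)
    yel=(C[:,0]-C[:,2]>50)&(C[:,1]-C[:,2]>40)
    for nm,stop,d,hx in (('drip',(.412,-.208),(.79,.61),.44),('dry',(.427,.143),(.925,.38),.51)):
        stop=np.array(stop); d=np.array(d)
        for it in range(3):
            n=np.array([-d[1],d[0]])
            a=(P[:,:2]-stop)@d; b=(P[:,:2]-stop)@n
            m=(abs(b)<.008)&(a>.008)&(a<.125)&(P[:,2]>.146)&(P[:,2]<.160)
            q=P[m]; l=cv2.fitLine(q[:,:2].astype(np.float32),cv2.DIST_HUBER,0,.001,.001).ravel()
            d=l[:2]*np.sign(l[0]); stop=l[2:]+d*((stop-l[2:])@d)
        n=np.array([-d[1],d[0]]); a=(P[:,:2]-stop)@d; b=(P[:,:2]-stop)@n
        s=(abs(b)<.01)&(abs(a)<.012)&(P[:,2]>.145)&(P[:,2]<.175)
        print(cam,nm,'line',np.round(stop,4),'ang',np.degrees(np.arctan2(d[1],d[0])).round(2),m.sum(),'stop a range',np.round(np.percentile(a[s],[2,98]),4), 'top z',P[s][:,2].max().round(4), 'rail z',np.percentile(q[:,2],90).round(4))
        t=(abs(b)<.03)&(a>-.0)&(a<.13)&(P[:,2]>.19)&(P[:,2]<.205)
        for lo,hi in ((0,.06),(.06,.13)):
            k=t&(a>lo)&(a<hi)
            if k.sum()>5: print('  tab a',np.percentile(a[k],[3,50,97]).round(4),'b',np.percentile(b[k],[3,50,97]).round(4),'n',k.sum(),'z',np.median(P[k,2]).round(4))
# machine height
f=L('top0');P,C=cloud(f)
for r in ((.58,.70,.20,.40),(.5,.7,-.1,.2)):
    m=(P[:,0]>r[0])&(P[:,0]<r[1])&(P[:,1]>r[2])&(P[:,1]<r[3]); print(r,np.percentile(P[m,2],[50,90,99]).round(3))
s=manip.sense(); print(s['eef_pos'])
E
```

```text
top0 drip line [ 0.4126 -0.2088] ang 37.6 126 stop a range [0.0003 0.0113] top z 0.1694 rail z 0.156
  tab a [0.0329 0.0382 0.0439] b [-0.0116  0.0022  0.013 ] n 61 z 0.1948
  tab a [0.1087 0.1138 0.1195] b [-0.0117  0.      0.0119] n 58 z 0.1946
top0 dry line [0.4272 0.1425] ang 20.65 135 stop a range [-0.0015  0.011 ] top z 0.1688 rail z 0.1559
  tab a [0.0855 0.0904 0.0959] b [-0.012  -0.0001  0.0121] n 62 z 0.1942
scene0 drip line [ 0.4136 -0.2099] ang 39.12 60 stop a range [-0.0016  0.0034] top z 0.1676 rail z 0.1588
  tab a [0.0315 0.0355 0.0435] b [-0.0121 -0.      0.012 ] n 64 z 0.1951
  tab a [0.1091 0.1119 0.1193] b [-0.0132 -0.0002  0.011 ] n 53 z 0.1944
scene0 dry line [0.4272 0.1425] ang 20.36 76 stop a range [-0.0015  0.0114] top z 0.1672 rail z 0.1566
  tab a [0.0842 0.0877 0.0933] b [-0.0118 -0.0013  0.0115] n 35 z 0.1951
(0.58, 0.7, 0.2, 0.4) [0.161 0.563 0.565]
(0.5, 0.7, -0.1, 0.2) [0.392 0.565 0.58 ]
[0.24649592 0.57388395 0.23870748]
```

```bash
cat > mv.py <<'E'
from h import *
from scipy.spatial.transform import Rotation as R
def row(x,y,z,th=None,frm=None):
    s=manip.sense(); p=s['eef_pos']; q=R.from_quat(s['tool_rot'])
    if frm: p,q=np.array(frm[:3]),down(frm[3])
    T=down(th) if th is not None else q
    d=q.inv().apply(np.array([x,y,z])-p); r=(q.inv()*T).as_rotvec()
    return np.round(np.r_[d,r],4)
def down(th):
    a=np.radians(th)/2; return R.from_quat([np.cos(a),np.sin(a),0,0])
def st():
    s=manip.sense(); x=R.from_quat(s['tool_rot']).as_matrix(); return s['clock'],s['eef_pos'].round(4),'th',np.degrees(np.arctan2(x[1,0],x[0,0])).round(2),'zdev',x[:2,2].round(4),'F',s['force'].round(2),'op',s['opening'], s['joint_pos'].round(2)
E
python3 -c "
from mv import *
print(st()); print(row(.4428,-.1858,.30,-52.1)); print(row(.35,.17,.30,0))"
```

```text
(0.15, array([0.2465, 0.5739, 0.2387]), 'th', np.float64(66.75), 'zdev', array([-0.0007, -0.0012]), 'F', array([ 0.13,  0.3 , -1.12]), 'op', 1.0014029083124294, array([ 1.04,  0.22,  1.53,  0.  ,  1.39, -0.13]))
[-6.2060e-01  4.8020e-01 -6.0500e-02  1.3000e-03  1.1000e-03  2.0743e+00]
[-3.303e-01  2.545e-01 -6.090e-02  6.000e-04  1.400e-03  1.165e+00]
```

send_rows(moves="-0.02 0.016 -0.03 0 0 0.07; -0.06 0.046 -0.06 0 0 0.2; -0.1 0.077 -0.06 0 0 0.33; -0.14 0.108 -0.06 0 0 0.47; -0.18 0.139 -0.06 0 0 0.6; -0.22 0.17 -0.06 0 0 0.73; -0.26 0.201 -0.06 0 0 0.87; -0.3 0.232 -0.06 0 0 1.0; -0.34 0.263 -0.06 0 0 1.14; -0.38 0.294 -0.06 0 0 1.27", grip=0.7)

```text
clock: 1.4
eef_pos: [0.3668, 0.1075, 0.2995]
tool_rot: [0.999, -0.055, 0.0, -0.0]
force: [1.1, 0.5, 0.1]
opening: 0.7
```

```bash
python3 -c "
from mv import *
print(st()); print(row(.4428,-.1858,.30,-52.1))"
```

```text
(1.4, array([0.3668, 0.1075, 0.2995]), 'th', np.float64(-6.25), 'zdev', array([0.0006, 0.    ]), 'F', array([1.09, 0.47, 0.14]), 'op', 0.7002540123068373, array([ 0.08, -0.43,  2.02, -0.  ,  1.56,  0.19]))
[ 1.074e-01  2.833e-01 -4.000e-04 -3.000e-04 -5.000e-04  8.002e-01]
```

send_rows(moves="0.015 0.042 0 0 0 0.12; 0.03 0.085 0 0 0 0.24; 0.045 0.13 0 0 0 0.36; 0.06 0.17 0 0 0 0.48; 0.075 0.21 0 0 0 0.6; 0.09 0.245 0 0 0 0.7; 0.1 0.27 0 0 0 0.77; 0.107 0.283 0 0 0 0.8; 0.107 0.283 0 0 0 0.8; 0.107 0.283 0 0 0 0.8")

```text
clock: 2.65
eef_pos: [0.4435, -0.1827, 0.2995]
tool_rot: [0.9, -0.437, -0.0, -0.0]
force: [1.1, -0.3, -0.3]
opening: 0.7
```

```bash
python3 - <<'E'
from mv import *
print(st()); print(row(.4428,-.1858,.18,-52.1))
f=grab('wrist','w1')
d=np.array([np.cos(np.radians(37.9)),np.sin(np.radians(37.9)),0]);n=np.array([-d[1],d[0],0])
P=pts(f).reshape(-1,3);o=np.array([.4126,-.2088,0])
a=(P-o)@d;b=(P-o)@n
for lo,hi in ((.02,.06),(.09,.14)):
    k=(abs(b)<.03)&(a>lo)&(a<hi)&(P[:,2]>.19)&(P[:,2]<.2)
    if k.sum()>5:
        print(k.sum(),np.percentile(a[k],[3,50,97]).round(4),np.percentile(b[k],[3,50,97]).round(4),(cv2.minAreaRect((P[k,:2]*1000).astype(np.float32))))
E
```

```text
(2.65, array([ 0.4435, -0.1827,  0.2995]), 'th', np.float64(-51.76), 'zdev', array([-0.0002,  0.0006]), 'F', array([ 1.08, -0.33, -0.28]), 'op', 0.7000392925708114, array([-0.56, -0.17,  1.81,  0.  ,  1.5 ,  0.35]))
[ 0.0021  0.0024  0.1195 -0.0002  0.0006  0.0059]
466 [0.033  0.0388 0.0437] [-0.0134 -0.0014  0.0105] ((443.22100830078125, -186.78814697265625), (12.462111473083496, 25.835840225219727), 39.98089599609375)
576 [0.1093 0.115  0.1207] [-0.0131 -0.0007  0.0111] ((503.95855712890625, -139.02328491210938), (11.525033950805664, 25.96379852294922), 38.30963897705078)
```

View pics/w1.png

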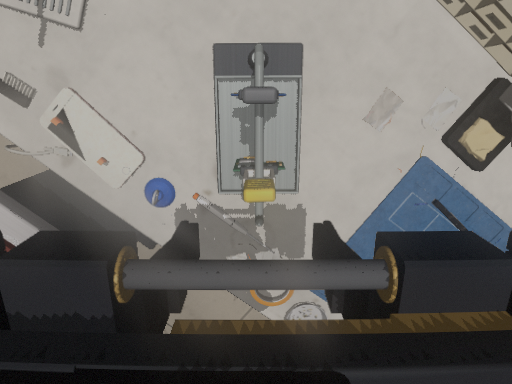

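The wrist view puts the yellow tab at (259,190), with the wet hanger's grey tab behind it at (260,95), and it agrees with the other cameras. I'll descend and grip.

send_rows(moves="0.0027 0.0027 0.02 0 0 0; 0.0027 0.0027 0.045 0 0 0; 0.0027 0.0027 0.07 0 0 0; 0.0027 0.0027 0.09 0 0 0; 0.0027 0.0027 0.106 0 0 0; 0.0027 0.0027 0.116 0 0 0; 0.0027 0.0027 0.12 0 0 0; 0.0027 0.0027 0.12 0 0 0")

```text
clock: 3.7
eef_pos: [0.4433, -0.1875, 0.1798]
tool_rot: [0.899, -0.437, 0.0, 0.0]
force: [0.3, -0.1, -0.9]
opening: 0.703
```

send_rows(moves="0 0 0 0 0 0; 0 0 0 0 0 0; 0 0 0 0 0 0; 0 0 0 0 0 0; 0 0 0 0 0 0", grip=0.1, force=12)

```text
clock: 4.32
eef_pos: [0.4431, -0.1873, 0.1796]
tool_rot: [0.899, -0.437, -0.0, -0.0]
force: [-0.5, 1.3, 1.1]
opening: 0.296
```

```bash
python3 - <<'E'
from mv import *
print(st())
f=grab('scene','s2'); crop(f,240,140,340,260,5,'s2c')
E
```

```text
(4.325, array([ 0.4431, -0.1873,  0.1796]), 'th', np.float64(-51.85), 'zdev', array([-0.0001,  0.0003]), 'F', array([-0.48,  1.29,  1.06]), 'op', 0.2958954698358301, array([-0.56, -0.08,  1.96,  0.  ,  1.26,  0.34]))
```

View pics/s2c.png

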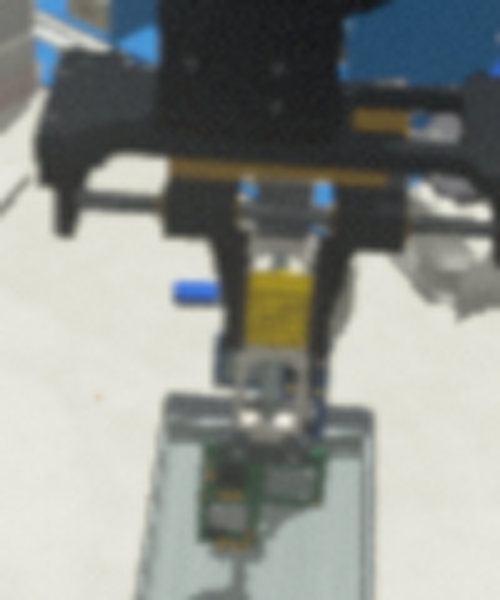

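send_rows(moves="0 0 0 0 0 0; 0 0 -0.002 0 0 0; 0 0 -0.005 0 0 0; 0 0 -0.009 0 0 0; 0 0 -0.013 0 0 0; 0 0 -0.017 0 0 0; 0 0 -0.02 0 0 0; 0 0 -0.021 0 0 0; 0 0 -0.021 0 0 0; 0 0 -0.021 0 0 0", force=22)

```text
clock: 5.62
eef_pos: [0.443, -0.1873, 0.2004]
tool_rot: [0.899, -0.437, -0.0, -0.0]
force: [0.2, -0.0, -1.7]
opening: 0.298
```

```bash
python3 - <<'E'
from mv import *
print(st())
f=grab('scene','s3'); crop(f,240,140,340,260,5,'s3c')
E
```

```text
(5.625, array([ 0.443 , -0.1873,  0.2004]), 'th', np.float64(-51.85), 'zdev', array([-0.0003,  0.0002]), 'F', array([ 0.19, -0.03, -1.7 ]), 'op', 0.2984726928865037, array([-0.56, -0.1 ,  1.93, -0.  ,  1.3 ,  0.34]))
```

View pics/s3c.png

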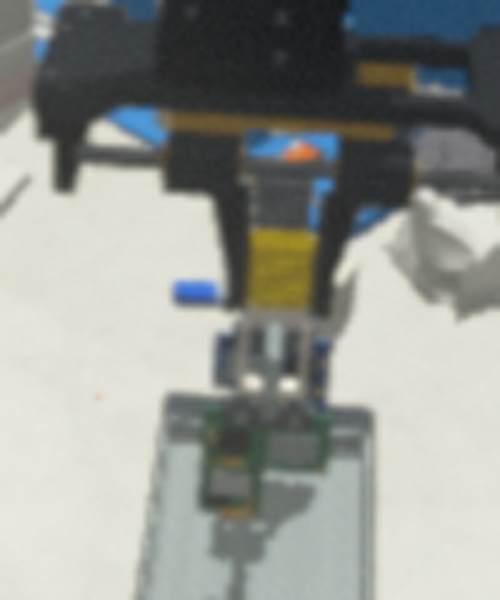

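send_rows(moves="0 0.004 0 0 0 0; 0 0.012 0 0 0 0; 0 0.022 0 0 0 0; 0 0.032 0 0 0 0; 0 0.042 0 0 0 0; 0 0.052 0 0 0 0; 0 0.062 0 0 0 0; 0 0.072 0 0 0 0; 0 0.08 0 0 0 0; 0 0.083 0 0 0 0")

```text
clock: 6.92
eef_pos: [0.3775, -0.239, 0.2005]
tool_rot: [0.899, -0.437, 0.0, -0.0]
force: [0.5, 0.0, -0.7]
opening: 0.299
```

```bash
python3 - <<'E'
from mv import *
print(st())
f=grab('scene','s4'); crop(f,220,140,340,280,4,'s4c')
d=np.array([np.cos(np.radians(20.5)),np.sin(np.radians(20.5))])
o=np.array([.4272,.1425])
print('pre',o-d*.05, row(*(o-d*.05),.2004,20.5-90))
E
```

```text
(6.925, array([ 0.3775, -0.239 ,  0.2005]), 'th', np.float64(-51.89), 'zdev', array([0., 0.]), 'F', array([ 0.48,  0.02, -0.66]), 'op', 0.2991802663709171, array([-0.74, -0.19,  2.01,  0.  ,  1.32,  0.16]))
pre [0.38036639 0.12498963] [-2.846e-01 -2.270e-01  1.000e-04  2.000e-04 -1.000e-04  3.075e-01]
```

View pics/s4c.png

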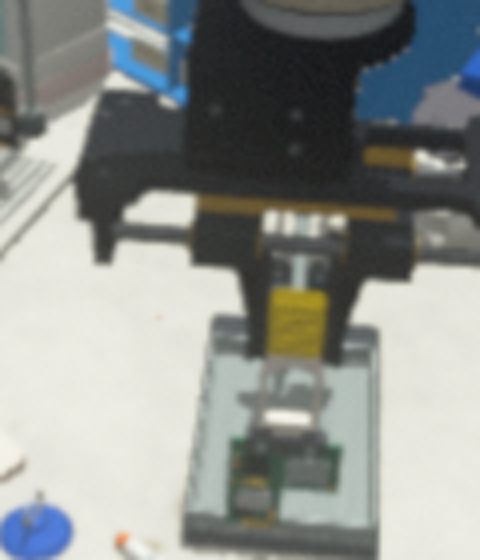

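send_rows(moves="-0.006 -0.005 0 0 0 0; -0.018 -0.0145 0 0 0 0.01; -0.034 -0.027 0 0 0 0.04; -0.053 -0.042 0 0 0 0.07; -0.073 -0.058 0 0 0 0.1; -0.093 -0.074 0 0 0 0.13; -0.113 -0.09 0 0 0 0.16; -0.133 -0.106 0 0 0 0.19; -0.153 -0.122 0 0 0 0.22; -0.17 -0.136 0 0 0 0.25")

```text
clock: 8.22
eef_pos: [0.3794, -0.019, 0.2005]
tool_rot: [0.838, -0.546, -0.0, -0.0]
force: [0.2, 0.1, -1.4]
opening: 0.296
```

```bash
python3 - <<'E'
from mv import *
print(st())
print(row(.3804,.125,.2004,20.5-90))
E
```

```text
(8.225, array([ 0.3794, -0.019 ,  0.2005]), 'th', np.float64(-66.18), 'zdev', array([0.0002, 0.0003]), 'F', array([ 0.16,  0.06, -1.44]), 'op', 0.29621270695167645, array([-0.26, -0.38,  2.16,  0.  ,  1.36,  0.9 ]))
[-0.1313 -0.0591  0.0002 -0.0003  0.0002  0.058 ]
```

send_rows(moves="-0.017 -0.0077 0 0 0 0.01; -0.036 -0.0162 0 0 0 0.02; -0.055 -0.0248 0 0 0 0.03; -0.074 -0.0333 0 0 0 0.04; -0.092 -0.0414 0 0 0 0.05; -0.108 -0.0486 0 0 0 0.058; -0.12 -0.054 0 0 0 0.058; -0.128 -0.058 0 0 0 0.058; -0.131 -0.059 0 0 0 0.058; -0.131 -0.059 0 0 0 0.058")

```text
clock: 9.48
eef_pos: [0.3808, 0.1226, 0.2005]
tool_rot: [0.822, -0.57, -0.0, 0.0]
force: [-0.6, -0.3, -0.8]
opening: 0.295
```

```bash
python3 - <<'E'
from mv import *
print(st())
f=grab('scene','s5'); crop(f,120,90,260,220,4,'s5c')
grab('top','t5'); crop(L5:=pickle.load(open('pics/t5.pkl','rb')),120,140,220,260,5,'t5c')
g=grab('wrist','w5')
P=pts(f).reshape(-1,3);C=f['frame'].reshape(-1,3).astype(int)
m=(C[:,0]-C[:,2]>50)&(C[:,1]-C[:,2]>40)&(P[:,0]<.45)&(P[:,2]>.15)&(P[:,1]>.05)&(P[:,1]<.2)
print(m.sum(),P[m].mean(0).round(4),P[m].min(0).round(4),P[m].max(0).round(4))
d=np.array([np.cos(np.radians(20.5)),np.sin(np.radians(20.5))]);n=np.array([-d[1],d[0]])
o=np.array([.4272,.1425])
print('tcp a,b',(manip.sense()['eef_pos'][:2]-o)@d,(manip.sense()['eef_pos'][:2]-o)@n)
W=pts(g).reshape(-1,3);a=(W[:,:2]-o)@d;b=(W[:,:2]-o)@n
m=(abs(b)<.012)&(a>.01)&(a<.075)&(W[:,2]>.147)&(W[:,2]<.16)
print('wrist rail',m.sum(),'b vs a',np.polyfit(a[m],b[m],1).round(4) if m.sum()>5 else '')
E
```

```text
(9.475, array([0.3808, 0.1226, 0.2005]), 'th', np.float64(-69.49), 'zdev', array([-0.0002, -0.0002]), 'F', array([-0.63, -0.27, -0.81]), 'op', 0.2947080897430092, array([ 0.11, -0.32,  2.12, -0.  ,  1.34,  1.33]))
92 [0.3775 0.1236 0.2044] [0.3721 0.1127 0.1862] [0.3846 0.1382 0.2182]
tcp a,b -0.05041948137752615 -0.002695674004918344
wrist rail 1745 b vs a [-0.0106  0.0015]
```

View pics/s5c.png

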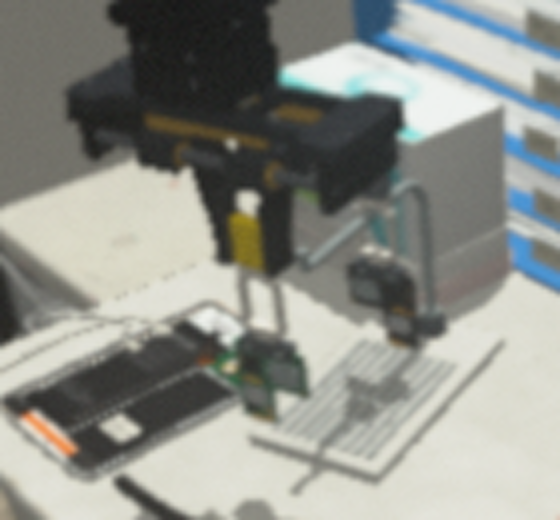

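View pics/w5.png

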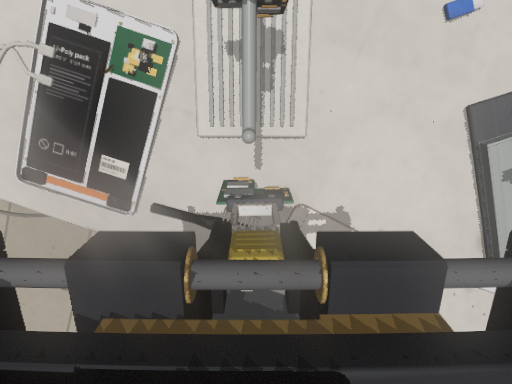

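The wrist view shows the drying rail's stop at (249,135) and the tab centred at (257,245), so the hanger sits about 3–4 mm to the right. I'll correct that, move up to the stop and look again.

send_rows(moves="-0.001 0 0 0 0 0; -0.003 -0.003 0 0 0 0; -0.0035 -0.009 0 0 0 0; -0.0035 -0.016 0 0 0 0; -0.0035 -0.023 0 0 0 0; -0.0035 -0.029 0 0 0 0; -0.0035 -0.033 0 0 0 0; -0.0035 -0.034 0 0 0 0; -0.0035 -0.034 0 0 0 0")

```text
clock: 10.75
eef_pos: [0.4114, 0.1379, 0.2005]
tool_rot: [0.822, -0.57, -0.0, 0.0]
force: [0.0, 0.6, -1.4]
opening: 0.296
```

```bash
python3 - <<'E'
from mv import *
print(st())
d=np.array([np.cos(np.radians(20.5)),np.sin(np.radians(20.5))]);n=np.array([-d[1],d[0]])
o=np.array([.4272,.1425])
e=manip.sense()['eef_pos'][:2]-o
print('tcp a,b',e@d,e@n)
f=grab('scene','s6'); crop(f,150,100,260,200,6,'s6c')
g=grab('wrist','w6'); crop(g,190,60,320,290,3,'w6c')
for nm,F in(('scene',f),('wrist',g)):
    P=pts(F).reshape(-1,3);C=F['frame'].reshape(-1,3).astype(int);q=P[:,:2]-o;a=q@d;b=q@n
    m=(C[:,0]-C[:,2]>50)&(C[:,1]-C[:,2]>40)&(abs(a)<.05)&(abs(b)<.03)&(P[:,2]>.17)
    s=(abs(b)<.01)&(a>.01)&(a<.07)&(P[:,2]>.147)&(P[:,2]<.160)
    t=(abs(b)<.01)&(abs(a)<.012)&(P[:,2]>.155)&(P[:,2]<.172)
    print(nm,'tab',m.sum(),np.percentile(a[m],[3,50,97]).round(4),np.percentile(b[m],[3,50,97]).round(4),'rail b',s.sum(),np.median(b[s]).round(4),'stop',t.sum(),np.median(b[t]).round(4),np.percentile(a[t],[3,97]).round(4) if t.sum() else '')
E
```

```text
(10.75, array([0.4114, 0.1379, 0.2005]), 'th', np.float64(-69.5), 'zdev', array([-0.0003, -0.0001]), 'F', array([ 0.01,  0.6 , -1.38]), 'op', 0.29620761646211186, array([ 0.14, -0.22,  2.04, -0.  ,  1.32,  1.35]))
tcp a,b -0.016414854648397627 0.0011954463019540013
scene tab 91 [-0.022  -0.0199 -0.0137] [-0.0079  0.0025  0.015 ] rail b 48 0.0004 stop 4 -0.0024 [0.0007 0.0099]
wrist tab 1018 [-0.0112 -0.0102  0.0183] [-0.0163  0.0022  0.0185] rail b 1466 0.0009 stop 185 0.0014 [-0.0006  0.0063]
```

View pics/s6c.png

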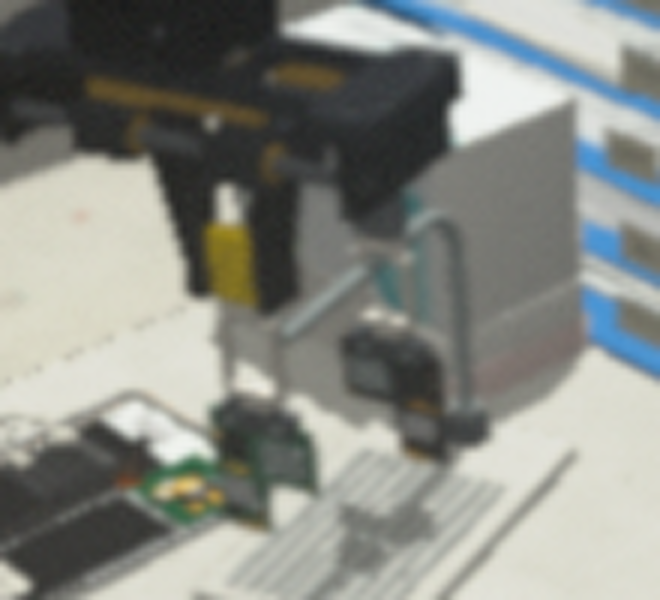

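View pics/w6c.png

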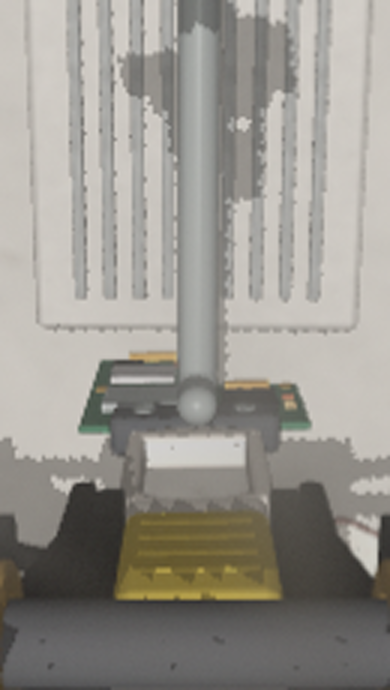

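send_rows(moves="0 -0.003 0 0 0 0; 0 -0.009 0 0 0 0; 0 -0.017 0 0 0 0; 0 -0.026 0 0 0 0; 0 -0.035 0 0 0 0; 0 -0.045 0 0 0 0; 0 -0.055 0 0 0 0; 0 -0.064 0 0 0 0; 0 -0.071 0 0 0 0; 0 -0.0743 0 0 0 0")

```text
clock: 12.1
eef_pos: [0.4814, 0.164, 0.2005]
tool_rot: [0.822, -0.57, -0.0, 0.0]
force: [0.7, -1.4, -1.8]
opening: 0.294
```

```bash
python3 - <<'E'
from mv import *
print(st())
d=np.array([np.cos(np.radians(20.5)),np.sin(np.radians(20.5))]);n=np.array([-d[1],d[0]])
o=np.array([.4272,.1425])
e=manip.sense()['eef_pos'][:2]-o
print('tcp a,b',e@d,e@n)
f=grab('scene','s7'); crop(f,160,100,260,200,6,'s7c')
g=grab('wrist','w7'); crop(g,190,60,320,290,3,'w7c')
for nm,F in(('scene',f),('wrist',g)):
    P=pts(F).reshape(-1,3);C=F['frame'].reshape(-1,3).astype(int);q=P[:,:2]-o;a=q@d;b=q@n
    m=(C[:,0]-C[:,2]>50)&(C[:,1]-C[:,2]>40)&(a>.03)&(a<.08)&(abs(b)<.03)&(P[:,2]>.17)
    s=(abs(b)<.015)&(a>.075)&(a<.11)&(P[:,2]>.165)&(P[:,2]<.2)
    print(nm,'tab',m.sum(),np.percentile(a[m],[3,50,97]).round(4),np.percentile(b[m],[3,50,97]).round(4),'drytab',s.sum(),np.percentile(a[s],[3,50,97]).round(4),np.percentile(b[s],[3,50,97]).round(4))
E
```

```text
(12.1, array([0.4814, 0.164 , 0.2005]), 'th', np.float64(-69.5), 'zdev', array([-0.0001, -0.    ]), 'F', array([ 0.69, -1.36, -1.79]), 'op', 0.2937897330866805, array([ 0.17, -0.03,  1.87, -0.  ,  1.3 ,  1.39]))
tcp a,b 0.058350605818472304 0.001166533033955666
scene tab 85 [0.0494 0.0542 0.06  ] [-0.012   0.002   0.0136] drytab 32 [0.0847 0.0892 0.0955] [-0.0119 -0.0095 -0.0034]
wrist tab 697 [0.0636 0.0646 0.0652] [-0.0094  0.0026  0.0114] drytab 1771 [0.0863 0.0943 0.0974] [-0.0111  0.0008  0.0123]
```

View pics/s7c.png

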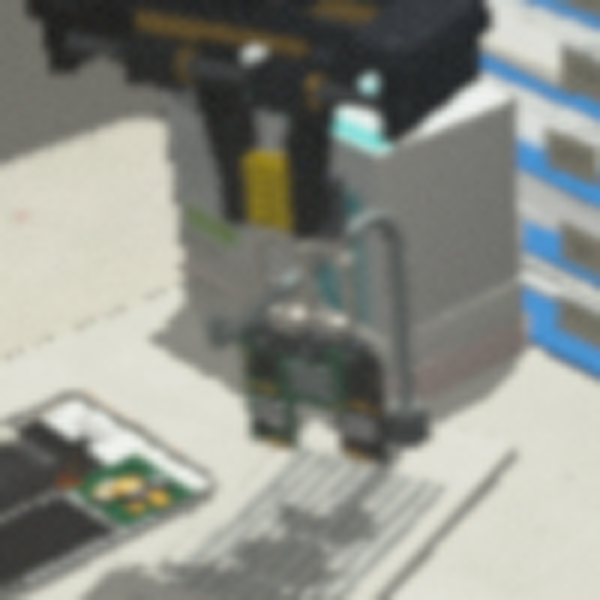

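View pics/w7c.png

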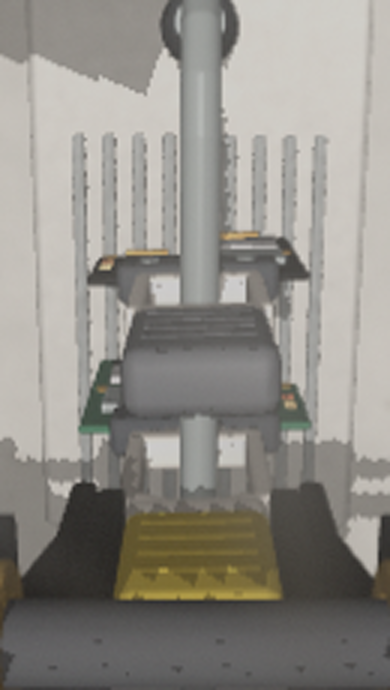

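Separation is about 32 mm between origins, and the rail is inside the eye. I'll lower slowly.

send_rows(moves="0 0 0.002 0 0 0; 0 0 0.005 0 0 0; 0 0 0.009 0 0 0; 0 0 0.013 0 0 0; 0 0 0.016 0 0 0; 0 0 0.018 0 0 0; 0 0 0.0195 0 0 0; 0 0 0.0205 0 0 0; 0 0 0.021 0 0 0; 0 0 0.021 0 0 0")

```text
clock: 13.45
eef_pos: [0.4812, 0.1639, 0.1798]
tool_rot: [0.822, -0.57, 0.0, -0.0]
force: [-0.8, -0.4, 1.2]
opening: 0.295
```

```bash
python3 - <<'E'
from mv import *
print(st())
f=grab('scene','s8'); crop(f,160,100,260,200,6,'s8c')
E
```

```text
(13.45, array([0.4812, 0.1639, 0.1798]), 'th', np.float64(-69.5), 'zdev', array([ 0.0004, -0.    ]), 'F', array([-0.85, -0.4 ,  1.22]), 'op', 0.29455283687971506, array([ 0.17, -0.01,  1.89, -0.  ,  1.26,  1.39]))
```

View pics/s8c.png

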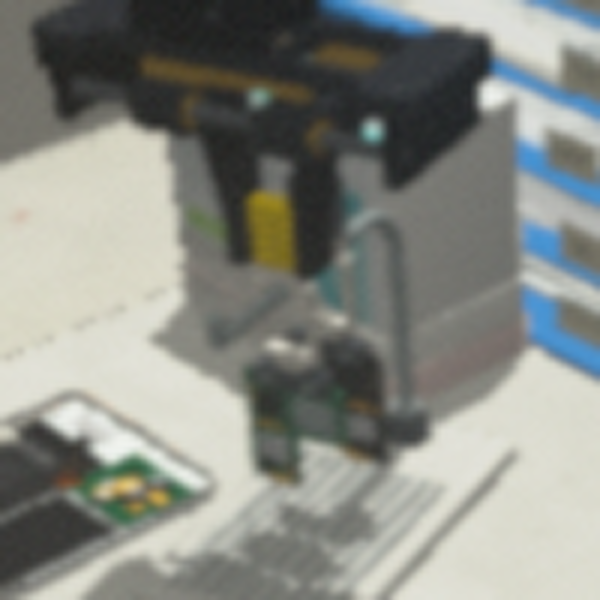

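send_rows(moves="0 0 0.0005 0 0 0; 0 0 0.0005 0 0 0", force=5)

```text
clock: 13.75
eef_pos: [0.4814, 0.164, 0.1796]
tool_rot: [0.822, -0.57, 0.0, -0.0]
force: [-1.5, -0.1, 3.5]
opening: 0.3
```

send_rows(moves="0 0 0 0 0 0; 0 0 0 0 0 0", grip=0.34)

```text
clock: 14.0
eef_pos: [0.4809, 0.1639, 0.1787]
tool_rot: [0.822, -0.57, -0.0, 0.0]
force: [-1.2, 0.2, -0.0]
opening: 0.334
```

send_rows(moves="0 0 0 0 0 0; 0 0 0 0 0 0; 0 0 0 0 0 0", grip=0.6)

```text
clock: 14.38
eef_pos: [0.481, 0.1639, 0.179]
tool_rot: [0.822, -0.57, -0.0, 0.0]
force: [0.2, -0.4, 0.1]
opening: 0.564
```

send_rows(moves="0 0 -0.004 0 0 0; 0 0 -0.014 0 0 0; 0 0 -0.03 0 0 0; 0 0 -0.05 0 0 0; 0 0 -0.07 0 0 0; 0 0 -0.09 0 0 0; 0 0 -0.11 0 0 0; 0 0 -0.12 0 0 0; 0 0 -0.12 0 0 0")

```text
clock: 15.5
eef_pos: [0.4816, 0.164, 0.3003]
tool_rot: [0.822, -0.57, 0.001, -0.001]
force: [-0.1, 0.5, -1.0]
opening: 0.601
```

```bash
python3 - <<'E'
from mv import *
print(st())
f=grab('scene','s9'); crop(f,160,100,260,200,6,'s9c')
g=grab('wrist','w9')
t=grab('top','t9')
d=np.array([np.cos(np.radians(20.5)),np.sin(np.radians(20.5))]);n=np.array([-d[1],d[0]])
o=np.array([.4272,.1425])
for nm,F in(('scene',f),('wrist',g),('top',t)):
    P=pts(F).reshape(-1,3);q=P[:,:2]-o;a=q@d;b=q@n
    for lo,hi in ((.04,.074),(.077,.115)):
        s=(abs(b)<.02)&(a>lo)&(a<hi)&(P[:,2]>.191)&(P[:,2]<.2)
        if s.sum()>5: print(nm,s.sum(),np.percentile(a[s],[3,50,97]).round(4),np.percentile(b[s],[3,50,97]).round(4),np.median(P[s,2]).round(4))
E
```

```text
(15.5, array([0.4816, 0.164 , 0.3003]), 'th', np.float64(-69.5), 'zdev', array([0.0022, 0.0004]), 'F', array([-0.11,  0.49, -0.97]), 'op', 0.6013302595734894, array([ 0.17, -0.1 ,  1.75,  0.  ,  1.49,  1.39]))
scene 29 [0.0521 0.0568 0.0629] [-0.0093  0.0005  0.0126] 0.1955
scene 30 [0.0843 0.0895 0.0957] [-0.01    0.0004  0.0123] 0.1952
wrist 460 [0.0533 0.0594 0.0644] [-0.0097  0.0022  0.0134] 0.194
wrist 505 [0.0856 0.0914 0.0969] [-0.0115  0.0006  0.0121] 0.1941
top 60 [0.0526 0.0575 0.0638] [-0.01    0.0019  0.0135] 0.1956
top 21 [0.0875 0.0909 0.0936] [-0.0023  0.0051  0.0128] 0.196
```

View pics/s9c.png

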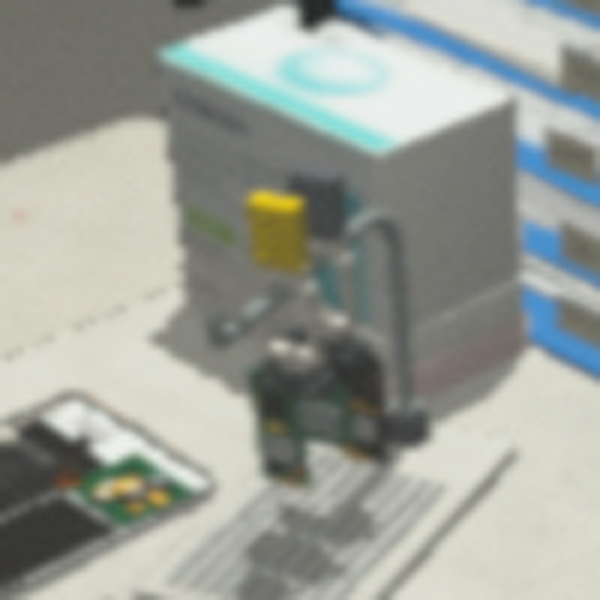

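View pics/w9.png

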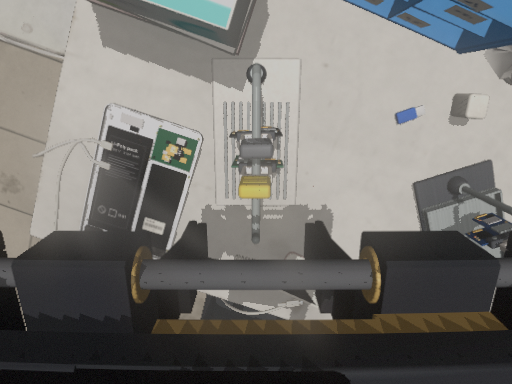

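The yellow tab at (254,187) hangs just in front of the grey tab at (256,148), with origins 32–33 mm apart. I'll let it settle, then check that the wet hanger stayed put.

send_rows(moves="0 0 -0.01 0 0 0; 0 0 -0.02 0 0 0; 0 0 -0.02 0 0 0; 0 0 -0.02 0 0 0; 0 0 -0.02 0 0 0; 0 0 -0.02 0 0 0; 0 0 -0.02 0 0 0; 0 0 -0.02 0 0 0")

```text
clock: 16.65
eef_pos: [0.4811, 0.1639, 0.319]
tool_rot: [0.822, -0.57, -0.0, 0.0]
force: [-0.6, -0.1, 0.3]
opening: 0.6
```

```bash
python3 - <<'E'
from mv import *
f=grab('wrist','w10')
for o,an,rs in(((.4272,.1425),20.5,((.04,.074),(.077,.115))),((.4126,-.2088),37.9,((.02,.08),(.09,.14)))):
    o=np.array(o);d=np.array([np.cos(np.radians(an)),np.sin(np.radians(an))]);n=np.array([-d[1],d[0]])
    for F in (f,grab('scene','s10')):
        P=pts(F).reshape(-1,3);q=P[:,:2]-o;a=q@d;b=q@n
        for lo,hi in rs:
            s=(abs(b)<.02)&(a>lo)&(a<hi)&(P[:,2]>.191)&(P[:,2]<.2)
            print(an,s.sum(),np.percentile(a[s],[3,50,97]).round(4) if s.sum()>5 else '')
print(st()); manip.job_done()
E
```

```text
20.5 401 [0.0527 0.059  0.0642]
20.5 432 [0.086  0.0918 0.0967]
20.5 31 [0.0522 0.0553 0.0642]
20.5 32 [0.084  0.0887 0.095 ]
37.9 0 
37.9 0 
37.9 0 
37.9 48 [0.109  0.1124 0.1198]
(16.8, array([0.4811, 0.1639, 0.3191]), 'th', np.float64(-69.5), 'zdev', array([0., 0.]), 'F', array([0.1 , 0.22, 0.03]), 'op', 0.6071501008556992, array([ 0.17, -0.1 ,  1.72,  0.  ,  1.53,  1.39]))
the job is handed in; nothing more can be done
```

The yellow-tabbed hanger is off the drip rail and now hangs on the drying rail in front of the black board. I lifted it 21 mm to pass each end stop, released it, backed the gripper away and handed the job in at about 16.8 s of the 51 s allowed.

- **Gap:** the last wrist and scene camera checks put the two hangers' origins about 33 mm apart, which is a clear gap of roughly 21 mm. The edge and median readings on the tabs varied by about 1–2 mm.
- **Other boards:** the wet hanger measured in the same place as before, within the measuring scatter. The dry hanger also stayed put. The wrist camera could not see the wet hanger in that last check, so its position rests on the scene camera alone.
- **Forces:** the wrist force readings stayed below about 4 N, and the final check showed the gripper clear above the hangers. No check failed.

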